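# Open the bench air valve by one turn

### The arm

A 6-joint arm with a two-finger parallel gripper is mounted at the origin on a cart in front of the work surface, level with it; the furniture and walls round the work are solid. World frame = base frame: x ahead of the robot, y to its left, z up, the work surface at z = 0. Lengths are in m, angles in rad, forces in N, time in s.
With the tool pointing down it reaches from about 0.375 to 0.975 m from the base axis. Payload 3.8 kg.
Tool frame: the origin (TCP) lies at the very end of the fingers, on their centre line; the grasp point (between the pads) lies 19 mm behind it; z points along the fingers, y is the line along which they close (so a half turn about z gives the same grasp; the last joint's range is limited). The gripper opens to 85 mm and grips with 20 to 120 N. Pads are 22 mm wide; open, the fingers measure 114 mm over their backs; the gripper's body (76 mm by 85 mm) begins 54 mm behind the grasp point. The pads swing forward as they close: fully open they stand 13 mm farther back than shut.
Start: joints at [1.131, 0.264, 1.604, -0, 1.274, -0.037], TCP at [0.265, 0.621, 0.231] pointing down, gripper open.
Joint ranges: [-2.63, 2.63], [-0.94, 2.18], [0.31, 2.57], [-1.31, 4.45], [0, 2.66], [-2.55, 2.55]. Speed limits (rad/s): [2.57, 2.57, 3.14, 3.14, 3.14, 3.14].

### API

Orientations are given as a rotation vector (axis times angle).
In Python, from workcell import monitor, viewer, job gives the robot as it stands. The module is installed in compiled form; this text tells all that it offers.
- The arm moves only by the tool step_arm, never from a script. Its argument "series" is one flat list of numbers, 4 for each row, row after row: the shift along the tool's x, y, z in m, then the turn about the tool's z in rad. A call has 1 to 8 rows; each row is the pose to reach, as a shift and turn from the pose commanded when the call began, along the tool's axes at that moment; what a row does not reach only later rows make up. A row lasts 1/8 s, in which the tool goes at most 62.5 mm and 10.7 degrees, less where a joint would pass 70% of its speed; a pose out of reach is approached as far as the arm can. A call with a gripper value outside its range is refused whole. "gripper" is the opening, from 0 (shut) to 1 (fully open), set as the call begins (left out, the last holds). The fingers move at their own pace and stop on an object; "newtons" is the grip in N (left out, the last holds). Time passes only in rows, so rows that repeat a pose let the fingers close. It gives the time, the measured TCP pose, the force, the opening and the grip force at its end, in the units of the state.
- monitor.read_state(): the state, without advancing time (a new reading comes with each control period).
- viewer.read_camera(name): name is "side" or "top" or "wrist"; returns a dict with "image" (384x512x3 uint8, red, green, blue), "intrinsics" (3x3 intrinsics, pixels), "T" (4x4, takes a point from camera to world coordinates); the wrist camera has in their place "hand_eye" (4x4, takes a point from camera to tool coordinates, whose origin is the TCP and whose axes are the flange's). Camera axes: x right, y up, looking along -z (the intrinsics and any distortion apply to the point x, -y, -z); pixel columns grow to the right and rows downward; lengths in m; the calibration is good to about 2 mm. A picture is of the moment at which its call begins: read the wrist's pose just before it. There is no depth.
- job.finish_job(): hands the job in; it is judged then, once.
Trained networks look in a picture, given as the dict that the camera call returned (one of the last four; its "shot" number tells which), for a name from the list of things; names that differ only in an ending like _2 or _b are one class to them, and where a whole thing is asked for, a point or a joint stands for the part that bears it (a point fixed in the world has none). Each returns a list of dicts, best first, with "score" (0 to 1); they miss things now and then, are a little off and sometimes report something else, mostly with a low value. They report only what shows in the picture. A call takes as long as a camera call. They do not tell look-alikes from the thing itself.
- viewer.boxes_of(picture, label): "extent" ([centre column, centre row, width, height] in pixels, round what is visible of it).
- viewer.spot_point(picture, label): "point" ([column, row] in pixels: a listed point, or the origin of a listed thing).
The state is a dict: "time": time; "q": joint angles; "joint_vel": joint speeds; "joint_torque": joint torques, N m; "tool_pos": TCP position; "tcp_rot": TCP orientation; "wrist_force": force on the tool from outside, world axes, zero at the start; "torque": the same for the moment, N m; "width": opening from 0.0 (shut) to 1.0 (fully open); "grip_force": force on a finger pad.
Only numpy, scipy, OpenCV 4.12 (cv2) and the standard library are available. Lean on these libraries where they do the work, as an engineer would, in place of code of your own. Each camera call takes 0.05 s, during which the arm holds its last target. There are 200 camera calls.

### The job

Open the air valve by exactly one full turn: with the fingers, push its hand wheel round counter-clockwise (seen from above) by the black handle that sticks out of the rim, all the way round until the handle is back where it started, and leave it there. Only push the handle, do not pinch it, and leave the loose things around the valve alone.

Things in the scene. Friction and masses are not known exactly. Their poses are not given: they have to be found in the camera images.
- air_wheel (a joint): turn of the valve's hand wheel (rad), axis vertical, growing counter-clockwise seen from above (opening). Stops at 0 (shut) and 12.5; starts between 0.3 and 5.9. Friction of 0.15 N m keeps it where it is left (2 to 3 N at the handle turn it). Grey wheel, rim 77 mm across, 9 mm thick, on a grey metal block (base 110x150 mm, block top at 58 mm) bolted down on the 2 mm thick olive mat
- wheel_axis (a point): point on the wheel's vertical axis, in the plane of the rim and of the handle, 130 mm above the mat. Hub and nut end 11 mm above it. The parts of the valve more than 25 mm out from the axis, other than rim and handle, stay lower than 60 mm above the mat; the telephone behind the valve is under 110 mm tall
- handle_mid (a point): middle of the wheel's handle: the one black straight grip that sticks out level and radially from the rim, 67 mm from the axis. The grip reaches from 43 to 91 mm from the axis, is 14 mm wide and 20 mm high (120 to 140 mm above the mat). It turns with the wheel. Its two upright flanks are flat: the clockwise one is pushed to open the valve
- flux_bottle: loose bottle with a black needle cap, 40 mm across, 100 mm tall, standing 15 to 20 cm from the axis; origin at the centre of its underside. Not to be moved
- wick_reel: loose small flat reel, 42 mm across, 12 mm thick, lying on the mat 13 to 17 cm from the axis; origin at the centre of its underside. Not to be moved
- side_cutters: loose pair of pliers with red grips, 129x75x12 mm, lying on the bare bench to the left of the valve, 18 cm or more from the axis; origin at the centre of the underside. Not to be moved
Mind the look-alikes: they are no part of the job. There is more than one size of the part that bears air_wheel; the job needs the larger.

How it is judged:
On the way:
1. the handle has been pushed round to the far side of its circle, over a third of a turn from its start (distance of handle_mid from where it was at the start of the episode above 0.118 m), for 0.05 s.
At the end, for the whole second after the job is handed in: the wheel has made one full counter-clockwise turn and is at rest: the middle of its handle is within 14 mm (12 degrees) of where it started and the wheel reads more than 6.3 rad (distance of handle_mid from where it was at the start of the episode below 0.014 m and value of joint air_wheel above 6.3 rad and velocity of joint air_wheel between -0.05 and 0.05 rad/s); the robot touches nothing.
It fails at once if the handle is pinched: the fingers press on both of its flanks at once (contact force between the fingers and air_wheel_c2 above 2 N and contact force between the fingers and air_wheel_c3 above 2 N).
It fails at once if a loose bystander is moved more than 20 mm or lifted (distance of any of flux_bottle, wick_reel, side_cutters from where it was at the start of the episode above 0.02 m).
It also fails if it takes over 58 s, if anything falls off the work surface, if the arm or the gripper's body presses on something with over 40 N, if the wrist force passes 120 N, or if a joint passes its speed limit or range.

## Working session

There is one attempt and no reset: what is moved stays moved. The work goes in short steps, Python scripts to look and compute and a tool call to move; the robot and the scene stay as the last step left them, time stands still between calls to the robot, and variables do not carry over. Pictures are saved under pics/ and viewed, at most 10 in all, crops included, and the job is handed in when it is done.

Besides the shell and the picture viewer there is one more tool, called after "Request:" in YAML: its name, and indented under it one key for each argument. step_arm: Moves the arm, as the interface text tells. Its arguments: {"type":"object","properties":{"series":{"type":"array"},"gripper":{"type":"number"},"newtons":{"type":"number"}},"required":["series"]}

```bash
mkdir -p pics; cat > h.py <<'E'
import numpy as np, cv2
from scipy.spatial.transform import Rotation as R
from workcell import monitor, viewer, job
def shot(n):
    s=monitor.read_state(); p=viewer.read_camera(n)
    if 'T' in p: T=np.array(p['T'])
    else:
        B=np.eye(4); B[:3,:3]=R.from_rotvec(s['tcp_rot']).as_matrix(); B[:3,3]=s['tool_pos']; T=B@np.array(p['hand_eye'])
    return p,T,s
def ray(p,T,uv):
    K=np.array(p['intrinsics']); d=np.linalg.inv(K)@[uv[0],uv[1],1]
    d=T[:3,:3]@[d[0],-d[1],-d[2]]; return T[:3,3],d/np.linalg.norm(d)
def atz(p,T,uv,z):
    o,d=ray(p,T,uv); return o+d*(z-o[2])/d[2]
def tri(rs):
    A=0;b=0
    for o,d in rs:
        M=np.eye(3)-np.outer(d,d); A=A+M; b=b+M@o
    return np.linalg.solve(A,b)
def save(p,f): cv2.imwrite('pics/'+f,cv2.cvtColor(p['image'],cv2.COLOR_RGB2BGR))
E
python3 - <<'E'
from h import *
np.set_printoptions(precision=4,suppress=True)
ims=[]
for n in ['side','top']:
    p,T,s=shot(n); save(p,n+'.png')
    print(n,[k for k in p if k!='image'],T[:3,3])
    for l in ['wheel_axis','handle_mid']:
        for d in viewer.spot_point(p,l)[:4]: print(l,d['point'],d['score'],atz(p,T,d['point'],.132))
    for l in ['flux_bottle','wick_reel','side_cutters','air_wheel']:
        for d in viewer.boxes_of(p,l)[:3]: print(l,np.array(d['extent']),d['score'],atz(p,T,d['extent'][:2],.01 if l!='air_wheel' else .132))
print(s)
E
```

```text
side ['intrinsics', 'T', 'shot'] [-0.472  -0.3979  1.1701]
wheel_axis [368.0, 239.1] 0.74 [ 0.3269 -0.5843  0.132 ]
wheel_axis [275.6, 181.1] 0.56 [ 0.4957 -0.3126  0.132 ]
handle_mid [255.7, 169.9] 0.84 [ 0.5315 -0.2472  0.132 ]
handle_mid [369.0, 224.9] 0.66 [ 0.3759 -0.5868  0.132 ]
flux_bottle [327.2 216.9  15.   23.7] 0.51 [ 0.4858 -0.4804  0.01  ]
flux_bottle [270.7 176.4  37.6  20.2] 0.2 [ 0.628  -0.2836  0.01  ]
wick_reel [304.4 235.6  17.   11. ] 0.43 [ 0.4023 -0.4171  0.01  ]
side_cutters [157.8 198.2  25.7  32.3] 0.5 [0.4725 0.0578 0.01  ]
air_wheel [272.6 177.9  42.6  24.9] 0.83 [ 0.5071 -0.302   0.132 ]
top ['intrinsics', 'T', 'shot'] [ 0.3629 -0.2468  1.2913]
wheel_axis [281.6, 181.6] 0.77 [ 0.5088 -0.3066  0.132 ]
wheel_axis [368.8, 240.0] 0.53 [ 0.3365 -0.5727  0.132 ]
handle_mid [264.7, 175.1] 0.72 [ 0.5279 -0.2544  0.132 ]
handle_mid [373.3, 223.7] 0.51 [ 0.3859 -0.5867  0.132 ]
flux_bottle [330.  205.6  18.3  10.9] 0.52 [ 0.4461 -0.4772  0.01  ]
wick_reel [277.6 182.3  41.   25.7] 0.58 [ 0.5215 -0.2994  0.01  ]
side_cutters [168.6 187.6  23.6  35.6] 0.8 [0.4958 0.0697 0.01  ]
air_wheel [368.5 234.6  12.7  30.1] 0.81 [ 0.3527 -0.5719  0.132 ]
air_wheel [276.3 184.2  40.6  25.1] 0.56 [ 0.5004 -0.2905  0.132 ]
{'time': 0.35, 'q': array([ 1.1311,  0.2641,  1.6043, -0.    ,  1.2737, -0.0369]), 'joint_vel': array([ 0.0017, -0.0019, -0.0026,  0.0006,  0.0039,  0.0018]), 'joint_torque': array([ -0.0007, -51.4256, -36.6958,  -0.0001,   0.0061,   0.    ]), 'tool_pos': array([0.2645, 0.6208, 0.2309]), 'tcp_rot': array([-0.6284, -3.078 ,  0.0009]), 'wrist_force': array([-0.3213,  0.3521, -0.6837]), 'torque': array([-0.0309,  0.0073,  0.0038]), 'grip_force': 0.0, 'width': 0.996496477072775}
```

```bash
python3 - <<'E'
import cv2,numpy as np
a=cv2.imread('pics/side.png')[130:280,140:400];b=cv2.imread('pics/top.png')[130:280,140:400]
cv2.imwrite('pics/c.png',np.vstack([cv2.resize(i,None,fx=2,fy=2,interpolation=2) for i in (a,b)]))
E
```

```text
(no output)
```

View pics/c.png

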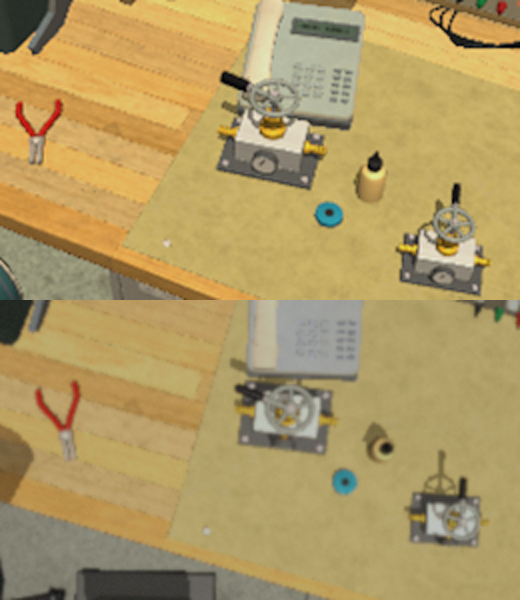

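The larger valve is the left one in both views: axis near crop (275,95) in the side view and (290,408) in the top view. Its black handle points up and left, and the reel and bottle sit to the lower right. I'll move above it and turn the tool so its axes line up with the world.

Request:
step_arm:
  series: [-0.02, -0.028, -0.02, 0.14, -0.055, -0.075, -0.04, 0.29, -0.09, -0.122, -0.055, 0.44, -0.125, -0.169, -0.07, 0.585, -0.16, -0.216, -0.07, 0.73, -0.195, -0.263, -0.07, 0.88, -0.23, -0.31, -0.07, 1.03, -0.265, -0.357, -0.07, 1.168]
  gripper: 0

```text
time: 1.7
tool_pos: [0.3686, 0.187, 0.3017]
tcp_rot: [2.225, 2.217, 0.002]
wrist_force: [0.5, -0.3, 0.1]
width: 0.001
grip_force: 0.0
```

Request:
step_arm:
  series: [-0.058, 0.014, -0.01, 0, -0.116, 0.028, -0.02, 0, -0.174, 0.042, -0.03, 0, -0.232, 0.056, -0.04, 0, -0.29, 0.07, -0.05, 0, -0.345, 0.083, -0.06, 0, -0.395, 0.095, -0.065, 0, -0.44, 0.105, -0.07, 0]

```text
time: 2.7
tool_pos: [0.4736, -0.2534, 0.3717]
tcp_rot: [2.222, 2.22, 0.0]
wrist_force: [0.8, -0.1, -0.2]
width: -0.001
grip_force: 0.0
```

```bash
python3 - <<'E'
from h import *
np.set_printoptions(precision=4,suppress=True)
p,T,s=shot('wrist'); save(p,'w1.png'); print(s['tool_pos'],s['q'],T)
for l in ['wheel_axis','handle_mid']:
    for d in viewer.spot_point(p,l)[:3]: print(l,d['point'],d['score'],atz(p,T,d['point'],.132))
E
```

```text
[ 0.4736 -0.2534  0.3717] [-0.5378 -0.0552  1.7006  0.0001  1.4954 -0.5368] [[ 1.      0.0019 -0.0002  0.4736]
 [-0.0018  0.9663  0.2573 -0.1883]
 [ 0.0007 -0.2573  0.9663  0.5153]
 [ 0.      0.      0.      1.    ]]
wheel_axis [279.1, 211.9] 0.89 [ 0.5004 -0.3124  0.132 ]
handle_mid [300.5, 162.8] 0.57 [ 0.5244 -0.2525  0.132 ]
```

View pics/w1.png

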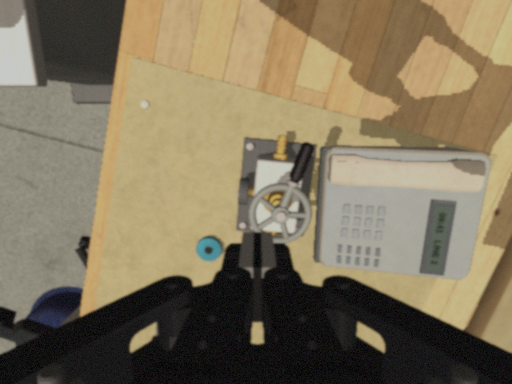

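The wheel axis is at (280,212) and its handle at (302,163), pointing up and slightly right, about 68° in world. Next I go above the clockwise side, then take a second look for triangulation.

Request:
step_arm:
  series: [-0.006, 0.025, 0.03, 0, -0.012, 0.05, 0.07, 0, -0.02, 0.075, 0.11, 0, -0.025, 0.09, 0.15, 0, -0.025, 0.09, 0.17, 0, -0.025, 0.09, 0.17, 0]

```text
time: 3.6
tool_pos: [0.5619, -0.2747, 0.1995]
tcp_rot: [-2.218, -2.219, 0.002]
wrist_force: [0.8, 0.1, 0.8]
width: 0.001
grip_force: 0.0
```

```bash
python3 - <<'E'
from h import *
np.set_printoptions(precision=4,suppress=True)
p,T,s=shot('wrist'); save(p,'w2.png'); print(s['tool_pos'])
for l in ['wheel_axis','handle_mid']:
    for d in viewer.spot_point(p,l)[:3]: print(l,d['point'],d['score'],atz(p,T,d['point'],.132))
E
```

```text
[ 0.5619 -0.2747  0.1995]
wheel_axis [168.3, 261.6] 0.9 [ 0.5001 -0.314   0.132 ]
handle_mid [200.5, 172.1] 0.93 [ 0.5252 -0.2509  0.132 ]
```

View pics/w2.png

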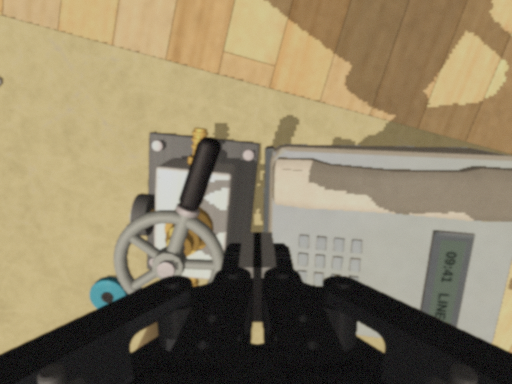

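Both wrist views agree: axis (0.500,-0.313), handle at 68°, z≈0.132. I'll descend on the clockwise side and list the arc waypoints.

Request:
step_arm:
  series: [0, 0, 0.02, 0, 0, 0, 0.04, 0, 0, 0, 0.06, 0, 0, 0, 0.075, 0, 0, 0, 0.075, 0]

```text
time: 4.38
tool_pos: [0.562, -0.2756, 0.1236]
tcp_rot: [-2.218, -2.218, 0.002]
wrist_force: [0.5, 0.1, -0.3]
width: -0.0
grip_force: 0.0
```

```bash
python3 - <<'E'
import numpy as np
P=lambda f:71*np.array([np.sin(np.radians(f)),np.cos(np.radians(f))])
for a in (32,112,192,272,352): print(a,[tuple(int(v) for v in np.round(P(a+10*k)-P(a))) for k in range(1,9)])
from h import *
print(monitor.read_state())
E
```

```text
32 [(10, -7), (18, -16), (25, -27), (30, -38), (33, -50), (33, -63), (32, -75), (28, -87)]
112 [(-6, -11), (-13, -21), (-22, -29), (-32, -36), (-44, -41), (-56, -44), (-68, -44), (-81, -43)]
192 [(-12, 4), (-23, 9), (-33, 17), (-41, 26), (-48, 36), (-53, 48), (-56, 60), (-56, 72)]
272 [(2, 12), (5, 24), (11, 35), (18, 45), (27, 53), (38, 60), (49, 65), (61, 68)]
352 [(12, 1), (25, -1), (36, -4), (48, -10), (57, -18), (66, -27), (73, -37), (77, -48)]
{'time': 4.375, 'q': array([-4.95722515e-01,  2.60974665e-01,  1.81481784e+00, -2.74774834e-07,
        1.07029476e+00, -4.95663554e-01]), 'joint_vel': array([-1.76979666e-03, -2.10406677e-02, -3.37981259e-02,  6.69450419e-05,
        8.34166090e-03, -6.24569756e-04]), 'joint_torque': array([-1.93341274e-02, -4.78575611e+01, -3.34503901e+01, -1.11857993e-03,
       -1.05454498e-01,  7.28636820e-06]), 'tool_pos': array([ 0.56195483, -0.27557602,  0.12361153]), 'tcp_rot': array([-2.21846058e+00, -2.21833007e+00,  2.01446407e-03]), 'wrist_force': array([ 0.49431067,  0.14496039, -0.26694651]), 'torque': array([-0.02681126, -0.03792641, -0.0146554 ]), 'grip_force': 0.0, 'width': -0.00035473766373636826}
```

Request:
step_arm:
  series: [0.01, -0.007, 0, 0, 0.018, -0.016, 0, 0, 0.025, -0.027, 0, 0, 0.03, -0.038, 0, 0, 0.033, -0.05, 0, 0, 0.033, -0.063, 0, 0, 0.032, -0.075, 0, 0, 0.028, -0.087, 0, 0]

```text
time: 5.38
tool_pos: [0.4756, -0.2481, 0.1262]
tcp_rot: [-2.221, -2.221, -0.001]
wrist_force: [3.5, 0.1, 0.2]
width: -0.002
grip_force: 1.4
```

```bash
python3 - <<'E'
from h import *
np.set_printoptions(precision=4,suppress=True)
p,T,s=shot('wrist'); save(p,'w3.png'); print(s['tool_pos'],s['wrist_force'])
for l in ['wheel_axis','handle_mid']:
    for d in viewer.spot_point(p,l)[:3]: print(l,d['point'],d['score'],atz(p,T,d['point'],.132))
E
```

```text
[ 0.4756 -0.2481  0.1262] [3.5206 0.0624 0.2326]
handle_mid [220.4, 284.7] 0.77 [ 0.4587 -0.2629  0.132 ]
```

View pics/w3.png

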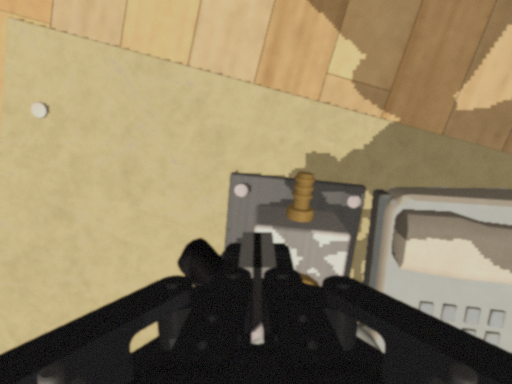

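The handle, left of the fingers at (205,262), is being pushed (3.5 N) and leads the TCP by about 19°. I'll continue round.

Request:
step_arm:
  series: [-0.006, -0.011, 0, 0, -0.013, -0.021, 0, 0, -0.022, -0.029, 0, 0, -0.032, -0.036, 0, 0, -0.044, -0.041, 0, 0, -0.056, -0.044, 0, 0, -0.068, -0.044, 0, 0, -0.081, -0.043, 0, 0]

```text
time: 6.52
tool_pos: [0.433, -0.3299, 0.126]
tcp_rot: [-2.221, -2.22, 0.0]
wrist_force: [0.9, 3.4, 0.4]
width: 0.001
grip_force: 1.6
```

Request:
step_arm:
  series: [-0.012, 0.004, 0, 0, -0.023, 0.009, 0, 0, -0.033, 0.017, 0, 0, -0.041, 0.026, 0, 0, -0.048, 0.036, 0, 0, -0.053, 0.048, 0, 0, -0.056, 0.06, 0, 0, -0.056, 0.072, 0, 0]

```text
time: 7.52
tool_pos: [0.5061, -0.3857, 0.1262]
tcp_rot: [-2.221, -2.221, 0.001]
wrist_force: [-3.7, 1.0, -1.4]
width: -0.001
grip_force: 1.5
```

```bash
python3 - <<'E'
from h import *
np.set_printoptions(precision=4,suppress=True)
p,T,s=shot('wrist'); save(p,'w4.png'); print(s['tool_pos'],s['wrist_force'])
for n in ['wrist','top','side']:
  p,T,s=shot(n)
  for l in ['wheel_axis','handle_mid']:
    for d in viewer.spot_point(p,l)[:3]: print(n,l,d['point'],d['score'],atz(p,T,d['point'],.132))
E
```

```text
[ 0.5061 -0.3857  0.1262] [-3.6722  1.005  -1.3625]
wrist wheel_axis [237.1, 87.8] 0.9 [ 0.5    -0.3138  0.132 ]
wrist handle_mid [299.7, 235.7] 0.96 [ 0.5268 -0.3764  0.132 ]
top wheel_axis [370.2, 237.2] 0.79 [ 0.345 -0.577  0.132]
top wheel_axis [284.4, 180.9] 0.71 [ 0.5112 -0.3152  0.132 ]
top handle_mid [372.6, 221.8] 0.59 [ 0.3916 -0.5846  0.132 ]
top handle_mid [303.5, 176.6] 0.45 [ 0.5257 -0.3736  0.132 ]
top handle_mid [172.1, 190.2] 0.43 [0.4753 0.0285 0.132 ]
side wheel_axis [369.6, 239.2] 0.84 [ 0.3273 -0.5886  0.132 ]
side wheel_axis [275.8, 178.4] 0.79 [ 0.5067 -0.3117  0.132 ]
side handle_mid [297.4, 172.6] 0.76 [ 0.5415 -0.3727  0.132 ]
side handle_mid [365.8, 227.2] 0.7 [ 0.3664 -0.5782  0.132 ]
```

Request:
step_arm:
  series: [0.002, 0.012, 0, 0, 0.005, 0.024, 0, 0, 0.011, 0.035, 0, 0, 0.018, 0.045, 0, 0, 0.027, 0.053, 0, 0, 0.038, 0.06, 0, 0, 0.049, 0.065, 0, 0, 0.061, 0.068, 0, 0]

```text
time: 9.02
tool_pos: [0.5741, -0.3239, 0.1266]
tcp_rot: [2.22, 2.221, -0.0]
wrist_force: [-1.4, -3.6, -0.2]
width: 0.002
grip_force: 1.5
```

Request:
step_arm:
  series: [0.012, 0.001, 0, 0, 0.025, -0.001, 0, 0, 0.036, -0.004, 0, 0, 0.045, -0.008, 0, 0, 0.05, -0.012, 0, 0, 0.05, -0.012, 0, 0]

```text
time: 9.78
tool_pos: [0.5611, -0.2734, 0.1263]
tcp_rot: [-2.221, -2.221, -0.001]
wrist_force: [1.0, -0.3, 0.1]
width: -0.003
grip_force: 0.1
```

```bash
python3 - <<'E'
from h import *
np.set_printoptions(precision=4,suppress=True)
p,T,s=shot('wrist'); save(p,'w5.png'); print(s['tool_pos'],s['wrist_force'])
for n in ['wrist','top','side']:
  if n!='wrist': p,T,s=shot(n)
  for l in ['wheel_axis','handle_mid']:
    for d in viewer.spot_point(p,l)[:3]: print(n,l,d['point'],d['score'],atz(p,T,d['point'],.132))
E
```

```text
[ 0.5611 -0.2734  0.1263] [ 0.9713 -0.2885  0.0988]
wrist wheel_axis [132.4, 332.4] 0.85 [ 0.5011 -0.3138  0.132 ]
top wheel_axis [368.1, 239.6] 0.56 [ 0.3377 -0.5706  0.132 ]
top wheel_axis [287.0, 181.9] 0.51 [ 0.5082 -0.3232  0.132 ]
top wheel_axis [265.2, 171.0] 0.49 [ 0.5406 -0.2557  0.132 ]
top handle_mid [371.6, 222.5] 0.6 [ 0.3894 -0.5815  0.132 ]
top handle_mid [265.3, 169.9] 0.48 [ 0.5441 -0.2559  0.132 ]
side wheel_axis [275.9, 176.4] 0.77 [ 0.5149 -0.3109  0.132 ]
side wheel_axis [365.0, 240.6] 0.56 [ 0.3206 -0.5764  0.132 ]
side handle_mid [261.0, 166.7] 0.87 [ 0.5476 -0.2609  0.132 ]
side handle_mid [368.6, 225.7] 0.6 [ 0.3729 -0.5858  0.132 ]
```

View pics/w5.png

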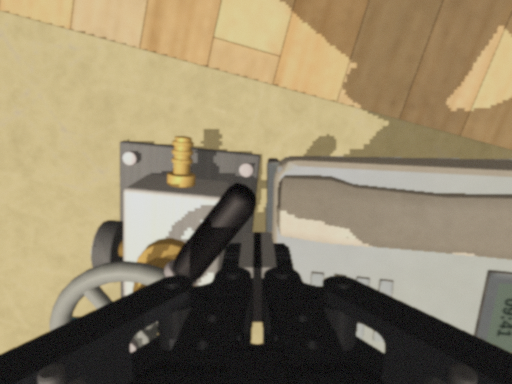

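The handle now runs from (185,275) to (240,195), about 52°, still 16° short. I'll push on by 16°, then back off clockwise and rise.

Request:
step_arm:
  series: [0.005, -0.004, 0, 0, 0.01, -0.008, 0, 0, 0.013, -0.011, 0, 0, 0.015, -0.013, 0, 0, 0.015, -0.013, 0, 0, 0.008, -0.007, 0, 0, -0.005, 0.003, 0, 0, -0.005, 0.003, 0, 0]

```text
time: 11.22
tool_pos: [0.5654, -0.2806, 0.1262]
tcp_rot: [2.222, 2.22, 0.0]
wrist_force: [-0.6, -0.1, 0.4]
width: 0.004
grip_force: 0.0
```

Request:
step_arm:
  series: [0, 0, -0.02, 0, 0, 0, -0.045, 0, 0, 0, -0.075, 0, 0, 0, -0.075, 0, 0, 0, -0.075, 0]

```text
time: 11.85
tool_pos: [0.5642, -0.2791, 0.2016]
tcp_rot: [2.221, 2.221, 0.0]
wrist_force: [-0.0, -0.6, 0.2]
width: -0.002
grip_force: 0.0
```

```bash
python3 - <<'E'
from h import *
np.set_printoptions(precision=4,suppress=True)
p,T,s=shot('wrist'); save(p,'w6.png'); print(s['tool_pos'],s['wrist_force'])
for l in ['wheel_axis','handle_mid']:
    for d in viewer.spot_point(p,l)[:3]: print(l,d['point'],d['score'],atz(p,T,d['point'],.132))
E
```

```text
[ 0.5642 -0.2791  0.2016] [-0.0414 -0.5528  0.1518]
wheel_axis [167.0, 253.8] 0.68 [ 0.5016 -0.3136  0.132 ]
handle_mid [200.7, 165.3] 0.83 [ 0.5279 -0.2513  0.132 ]
```

View pics/w6.png

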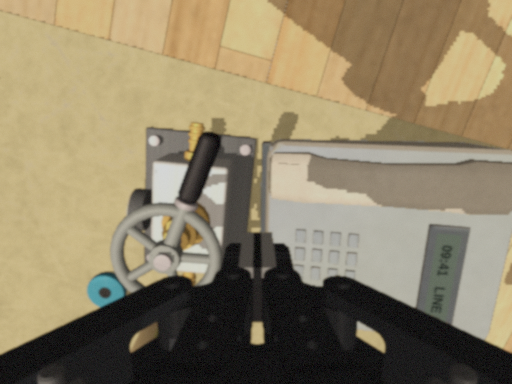

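The handle is back at (200,165), and its measured position is within 3 mm of the start. The reel at (105,290) hasn't moved and the fingers are clear, so I'm handing in.

```bash
python3 -c "
from h import *
print(job.finish_job())"
```

```text
the job is handed in; nothing more can be done
None
```

I pushed the larger valve's wheel one full turn counter-clockwise, leaving the handle within about 3 mm of its start by the last camera look with the fingers clear, and handed the job in; no verdict came back.

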